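# Roll the spare trolley wheel into its dock and bed the backstop

## Task

Roll the spare trolley wheel along the table on its tread, without lifting it, dragging it along unturned or letting it fall over, into the dock between the two rails. Push it on until the red sliding backstop meets its dead end, bed it there with a steady firm push of about 13 newtons for about a second (under 8 does not bed it, over 20 damages it), then let go and leave the wheel standing against the backstop. Leave the paint tin, the nail box and the hammer where they are.

Things in the scene. Friction and masses are not known exactly. Their poses are not given: they have to be found in the camera images.
- wheel: Trolley wheel, disc 80 mm across, 24 mm wide, 0.3 kg, black tyre, grey faces, standing on its rim. Origin at its centre, 40 mm up. y is the axle (level); x and z turn with the disc. At the start z is up (yellow marks on tread and faces lie to +z), x points roughly at the dock. Can be pinched across its width from above; topples if leaned 16 degrees; pushed from behind at axle height it rolls.
- dock: Dock fixed to the table; origin on the table at its lane's mouth, x the way the wheel rolls in, z up. No floor of its own. Aluminium rails 22 mm high, 12 thick, 30 mm apart inside (faces at y = +-15), from x = 0 to 175 mm; blue flared guides widen to about 70 mm apart at x = -55. Blue end block 60 mm high, 90 wide at x = 175 to 197.
- backstop_face (a point): Centre of the black rubber face of the red backstop, 40 mm up, facing the mouth; 28 mm wide, 18 to 62 mm up, on the dock's centre line, axes as the dock's. Starts at dock x = 100 to 139 mm. Slides to +x against about 4 N, stays where left, to a dead end set unseen between x = 136 and 160 mm: only feel tells. The rubber gives 1 mm per 10 N. A wheel against it has its centre 40 mm before it.
- tin: Small round white paint tin with blue and red bands, 72 mm across, 80 mm high, 0.45 kg; origin at the centre of its underside. Not to be disturbed.
- nailbox: Clear open plastic box with dark nails, 100 x 130 x 55 mm, origin at the centre of its underside. Not to be disturbed.
- hammer: Hammer lying on the table, 240 mm long along its x, handle to -x. Not to be disturbed.
There are look-alikes about, which are no part of the job. Of the things that look like the wheel, take the one that is farthest to the robot's left at the start.

How it is judged:
On the way, in this order (a step that is already met when the one before it is completed fails the run):
1. the wheel has rolled a quarter turn, standing on its rim (angle between wheel's own z axis and vertical above 1.2 rad and angle between wheel's own y axis and vertical between 1.35 and 1.79 rad).
2. the wheel has rolled on to most of a half turn, standing on its rim (angle between wheel's own z axis and vertical above 2.3 rad and angle between wheel's own y axis and vertical between 1.35 and 1.79 rad).
3. the wheel, in the lane, presses the backstop with 8 to 20 N for 0.4 s (only possible at its dead end) (x of wheel in the frame of dock above 0.092 m and x of wheel in the frame of backstop_face above -0.045 m and contact force between wheel and dock between 8 and 20 N), for 0.4 s.
At the end, for the whole second after the job is handed in: The wheel has pushed the backstop to its dead end and stands upright (axle within 10 degrees of level) on the table between the rails, more than 92 mm past the dock's mouth, within 6 mm of the lane's centre line and within 5 mm of touching the backstop, at rest and let go (x of wheel in the frame of dock above 0.092 m and x of wheel in the frame of backstop_face above -0.045 m and y of wheel in the frame of backstop_face between -0.006 and 0.006 m and angle between wheel's own y axis and vertical between 1.4 and 1.74 rad and height (world z) of wheel below 0.044 m and linear speed of wheel below 0.02 m/s).
It fails at once if the wheel is lifted more than 8 mm off the table (height (world z) of wheel above 0.048 m).
It fails at once if the wheel falls over (leans more than 25 degrees) (angle between wheel's own y axis and vertical below 1.13 rad or angle between wheel's own y axis and vertical above 2.01 rad).
It fails at once if the wheel is pressed against the dock with more than 20 N (contact force between wheel and dock above 20 N).
It fails at once if tin, nail box or hammer moved more than 15 mm (distance of any of tin, nailbox, hammer from where it was at the start of the episode above 0.015 m).
It also fails if it takes over 64 s, if anything falls off the work surface, if the arm or the gripper's body presses on something with over 40 N, if the wrist force passes 120 N, or if a joint passes its speed limit or range.

## Robot

A 6-joint arm with a two-finger parallel gripper is mounted at the origin on the work surface. World frame = base frame: x ahead of the robot, y to its left, z up, the work surface at z = 0. Lengths are in m, angles in rad, forces in N, time in s.
With the tool pointing down it reaches from about 0.35 to 0.975 m from the base axis. Payload 4.9 kg.
Tool frame: the origin (TCP) lies between the finger pads; the fingertips stand 19 mm ahead of it and the grasp point (between the pads) is the TCP; z points along the fingers, y is the direction in which the jaws open and shut (so a half turn about z gives the same grasp; the last joint's range is limited). The gripper opens to 85 mm and grips with 20 to 120 N. Pads are 22 mm wide; open, the fingers measure 114 mm over their backs; the gripper's body (76 mm by 85 mm) begins 54 mm behind the grasp point. The pads swing forward as they close: fully open they stand 13 mm farther back than shut.
Start: joints at [0.989, 0.053, 1.613, -0, 1.476, -0.119], TCP at [0.279, 0.559, 0.223] pointing down, gripper open.
Joint ranges: [-3.01, 3.01], [-1.01, 2.22], [0.06, 2.58], [-1.02, 4.17], [0.09, 2.62], [-3.14, 3.14]. Speed limits (rad/s): [2.57, 2.57, 3.14, 3.14, 3.14, 3.14].

## Interface

Orientations are given as a unit quaternion [w, x, y, z].
In Python, from plant import state, grab_frame, calibration, job_done gives the robot as it stands. The module is installed in compiled form; this text tells all that it offers.
- The arm moves only by the tool servo_tool, never from a script. Its argument "deltas" is a list that holds one entry, the list of rows, each a list of 5 numbers: the finger opening in mm, from 0 to 85.4, then the shift along the world's x, y, z in mm, then the turn about the world's z in units of 6 degrees (1.0 is 6 degrees). A call has 1 to 5 rows; each row is the pose to reach, as a shift and turn from the pose commanded when the call began; what a row does not reach only later rows make up. A row lasts 1/8 s, in which the tool goes at most 62.5 mm and 10.7 degrees, less where a joint would pass 70% of its speed; a pose out of reach is approached as far as the arm can. A call with a gripper value outside its range is refused whole. The fingers move at their own pace and stop on an object; the grip force is fixed at half the most. Time passes only in rows, so rows that repeat a pose let the fingers close. It gives the time, the measured TCP pose, the force and the opening at its end, in the units of the state.
- state(): the state, without advancing time (a new reading comes with each control period).
- grab_frame(name): name is "scene" or "top"; returns the picture (384x512x3 uint8, red, green, blue); there is no depth.
- calibration(name): a dict with "intrinsics" (3x3 intrinsics, pixels), "world_from_camera" (4x4, takes a point from camera to world coordinates). Camera axes: x right, y down, z forward; pixel columns grow to the right and rows downward; lengths in m; the calibration is good to about 2 mm. A picture is of the moment at which its call begins. calibration takes no time and is no camera call.
- job_done(): hands the job in, once; it reports no verdict.
The state is a dict: "time": time; "joint_pos": joint angles; "joint_vel": joint speeds; "joint_efforts": joint torques, N m; "tool_pos": TCP position; "tool_rot": TCP orientation; "contact_force": force on the tool from outside, world axes, zero at the start; "ft_torque": the same for the moment, N m; "gripper_width": opening from 0.0 (shut) to 1.0 (fully open).
Only numpy, scipy, OpenCV 4.12 (cv2) and the standard library are available. Lean on these libraries where they do the work, as an engineer would, in place of code of your own. Each camera call takes 0.05 s, during which the arm holds its last target.

## Working session

There is one attempt and no reset: what is moved stays moved. The work goes in short steps, Python scripts to look and compute and a tool call to move; the robot and the scene stay as the last step left them, time stands still between calls to the robot, and variables do not carry over. Pictures are saved under pics/ and viewed, and the job is handed in when it is done.

Besides the shell and the picture viewer there is one more tool, called as name(argument=value, ...) on one line, values as JSON. servo_tool: Moves the arm, as the interface text tells. Its arguments: {"type":"object","properties":{"deltas":{"type":"array","items":{"type":"array","items":{"type":"array","items":{"type":"number"}}}}},"required":["deltas"]}

```bash
mkdir -p pics
python3 - <<'E'
from plant import *
import cv2
for n in("scene","top"):
    f=grab_frame(n); cv2.imwrite(f"pics/{n}0.png",cv2.cvtColor(f,cv2.COLOR_RGB2BGR))
    c=calibration(n); print(n,c)
print(state())
E
```

```text
scene {'intrinsics': array([[388.8569897 ,   0.        , 254.93805745],
       [  0.        , 388.8569897 , 193.81486616],
       [  0.        ,   0.        ,   1.        ]]), 'world_from_camera': array([[-0.56790561,  0.59050976, -0.57339467,  0.90551454],
       [ 0.82309194,  0.40886376, -0.39414475,  0.17733373],
       [ 0.00169398, -0.69579354, -0.71823985,  0.52562415],
       [ 0.        ,  0.        ,  0.        ,  1.        ]])}
top {'intrinsics': array([[357.64600014,   0.        , 255.14473429],
       [  0.        , 357.64600014, 197.78616381],
       [  0.        ,   0.        ,   1.        ]]), 'world_from_camera': array([[ 0.00923532, -0.99080593,  0.13497522,  0.45171527],
       [-0.99993734, -0.00829672,  0.00751473, -0.10852806],
       [-0.00632579, -0.13503617, -0.99082048,  0.81974647],
       [ 0.        ,  0.        ,  0.        ,  1.        ]])}
{'time': 0.1, 'joint_pos': array([ 9.88982472e-01,  5.33166176e-02,  1.61416422e+00,  3.51025540e-06,
        1.47601787e+00, -1.19021537e-01]), 'joint_vel': array([ 8.37964034e-04, -1.57297523e-03, -2.91354702e-03, -4.75889037e-05,
       -1.44599100e-03,  3.55962080e-04]), 'joint_efforts': array([ 4.19225137e-05, -3.94901419e+01, -3.71366787e+01, -1.29395589e-04,
        3.89557550e-03,  3.52295524e-05]), 'tool_pos': array([0.27871605, 0.55875639, 0.2219655 ]), 'tool_rot': array([-3.28805452e-04,  2.29336753e-01,  9.73346673e-01, -8.94510540e-04]), 'contact_force': array([ 1.01647903,  0.44589018, -0.14770064]), 'ft_torque': array([-0.01892556,  0.03591824,  0.02319807]), 'gripper_width': 0.9978216939136177}
```

View pics/scene0.png

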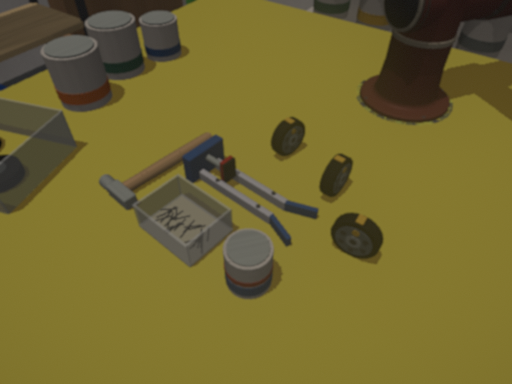

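View pics/top0.png

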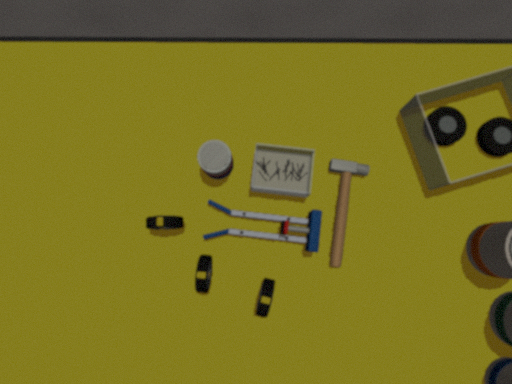

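```bash
cat > h.py <<'E'
import numpy as np, cv2
from plant import *
def ray(n,u,v):
    c=calibration(n);K=c["intrinsics"];T=c["world_from_camera"]
    d=T[:3,:3]@np.linalg.inv(K)@[u,v,1.]
    return T[:3,3],d/np.linalg.norm(d)
def on(n,u,v,z):
    o,d=ray(n,u,v); return o+d*(z-o[2])/d[2]
def tri(a,b):
    (o1,d1),(o2,d2)=ray("top",*a),ray("scene",*b)
    A=np.c_[d1,-d2]; s=np.linalg.lstsq(A,o2-o1,rcond=None)[0]
    p,q=o1+s[0]*d1,o2+s[1]*d2
    return (p+q)/2,np.linalg.norm(p-q)
def proj(n,P):
    c=calibration(n);T=np.linalg.inv(c["world_from_camera"]);q=c["intrinsics"]@(T[:3,:3]@np.asarray(P)+T[:3,3]);return q[:2]/q[2]
def crop(n,src,x0,y0,w,h,s,out):
    f=cv2.imread(src)[y0:y0+h,x0:x0+w]
    f=cv2.convertScaleAbs(f,alpha=1.8); cv2.imwrite(out,cv2.resize(f,None,fx=s,fy=s,interpolation=cv2.INTER_CUBIC))
E
python3 - <<'E'
from h import *
crop("top","pics/top0.png",135,130,200,150,4,"pics/topc.png")
crop("scene","pics/scene0.png",180,110,210,150,3.8,"pics/scenec.png")
E
```

```text
(no output)
```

View pics/topc.png

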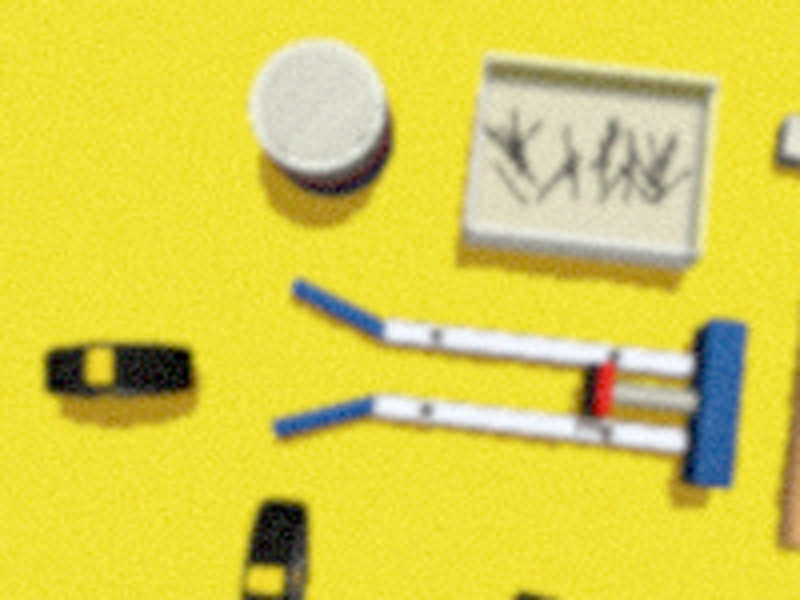

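View pics/scenec.png

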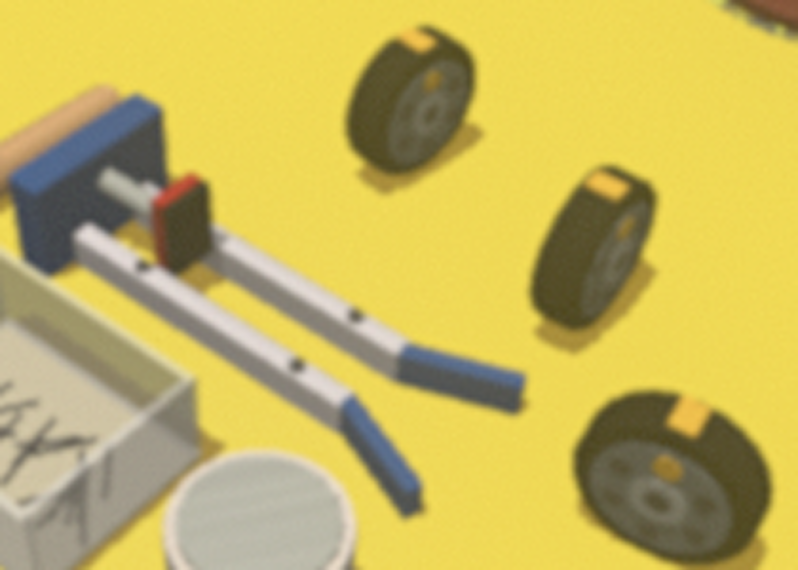

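Run:
```python
from h import *
def masks(n):
    f=cv2.imread(f"pics/{n}0.png"); hsv=cv2.cvtColor(f,cv2.COLOR_BGR2HSV); return f,hsv
f,hsv=masks("top")
def comps(m,box,mn,name):
    x0,y0,x1,y1=box; k=np.zeros_like(m);k[y0:y1,x0:x1]=m[y0:y1,x0:x1]
    N,L,S,C=cv2.connectedComponentsWithStats(k)
    for i in range(1,N):
        if S[i,4]>=mn:
            pts=np.argwhere(L==i)[:,::-1].astype(np.float32)
            r=cv2.minAreaRect(pts)
            print(name,S[i],C[i].round(1),np.round(cv2.boxPoints(r),1).tolist())
V=hsv[...,2];S_=hsv[...,1];H=hsv[...,0]
box=(140,190,335,310)
comps(((V<50)).astype(np.uint8),box,40,"black")
comps(((S_<60)&(V>90)).astype(np.uint8),(200,205,335,250),15,"white")
comps(((H>95)&(H<125)&(S_>100)&(V>40)).astype(np.uint8),box,15,"blue")
comps((((H<8)|(H>172))&(S_>100)&(V>60)).astype(np.uint8),box,5,"red")
f,hsv=masks("scene");V=hsv[...,2];S_=hsv[...,1];H=hsv[...,0]
box=(180,110,390,265)
comps(((V<65)).astype(np.uint8),box,40,"sblack")
comps(((S_<60)&(V>80)).astype(np.uint8),(190,140,300,225),15,"swhite")
comps(((H>95)&(H<125)&(S_>100)&(V>40)).astype(np.uint8),box,15,"sblue")
comps((((H<8)|(H>172))&(S_>100)&(V>40)).astype(np.uint8),box,5,"sred")
comps(((H>10)&(H<24)&(S_>100)&(V>110)).astype(np.uint8),box,5,"orange")
```

```text
black [147 217  36  12 317] [165.6 222.4] [[147.0, 217.0], [182.0, 217.0], [182.0, 228.0], [147.0, 228.0]]
black [197 256  14  18 187] [204.3 263.6] [[196.60000610351562, 271.29998779296875], [199.39999389648438, 254.39999389648438], [212.10000610351562, 256.5], [209.3000030517578, 273.3999938964844]]
black [196 278  14  15 167] [202.2 284.6] [[196.0, 278.0], [209.0, 278.0], [209.0, 292.0], [196.0, 292.0]]
black [260 279  14  18 186] [267.  287.6] [[259.6000061035156, 294.70001220703125], [263.29998779296875, 278.0], [274.6000061035156, 280.5], [270.79998779296875, 297.20001220703125]]
black [257 300  12  10  74] [262.  306.1] [[257.0, 300.0], [268.0, 300.0], [268.0, 309.0], [257.0, 309.0]]
white [230 210  78  14 421] [268.7 216.6] [[229.39999389648438, 215.39999389648438], [230.10000610351562, 209.5], [307.3999938964844, 218.0], [306.79998779296875, 224.0]]
white [289 226  20   6  76] [298.1 228.6] [[288.6000061035156, 229.6999969482422], [289.0, 225.6999969482422], [308.20001220703125, 227.8000030517578], [307.79998779296875, 231.89999389648438]]
white [228 229  58  12 308] [256.  
[... 4019 characters left out ...]
80 132  32  21 185] [194.5 141.1] [[177.3000030517578, 147.1999969482422], [208.60000610351562, 129.6999969482422], [211.39999389648438, 134.8000030517578], [180.1999969482422, 152.3000030517578]]
orange [226 155   8   2  11] [229.7 155.5] [[226.0, 156.0], [226.0, 155.0], [233.0, 155.0], [233.0, 156.0]]
orange [335 155   9   7  36] [339.1 158.1] [[334.20001220703125, 157.60000610351562], [335.79998779296875, 154.39999389648438], [343.79998779296875, 158.39999389648438], [342.20001220703125, 161.60000610351562]]
orange [357 214  10  10  65] [361.1 218.6] [[356.0, 221.0], [359.79998779296875, 213.39999389648438], [366.20001220703125, 216.60000610351562], [362.3999938964844, 224.1999969482422]]
```

Run:
```python
from h import *
r=lambda a:np.round(np.asarray(a)*1000,1)
print("wheel mark tri",[r(x) for x in tri((160,221.8),(361.3,218.7))], r(on("top",160,221.8,.08)))
# wheel hub in scene, front face; 
print("tread ends top z=.04?", r(on("top",147,222.5,.05)),r(on("top",182.5,222.5,.04)))
print("sides: ",[r(on("top",u,v,.08)) for u,v in((156,216.8),(156,228.2),(175,216.8),(175,228.2))])
for nm,u,v in(("U near",229.8,212.5),("U far",307.1,221),("L near",227.8,230.7),("L far",305.2,239.8)):
    print(nm,r(on("top",u,v,.022)))
a=(on("top",229.8,212.5,.022)+on("top",227.8,230.7,.022))/2
b=(on("top",307.1,221,.022)+on("top",305.2,239.8,.022))/2
d=b-a; print("axis",r(a),r(b),np.linalg.norm(d),np.degrees(np.arctan2(d[1],d[0])))
# rail near-end tops triangulated
print("U near tri",[r(x) for x in tri((229.8,212.5),(180+351/3.8,110+405/3.8))])
print("L near tri",[r(x) for x in tri((227.8,230.7),(180+402/3.8,110+355/3.8))])
# red top plate
print("red z62",r(on("top",283,226.9,.062)),r(on("top",288,226.9,.062)))
print("flare tips",r(on("top",209,202,.022)),r(on("top",204,237,.022)))
print("blue block z60",[r(on("top",u,v,.06)) for u,v in((308.5,211),(320,211.5),(317,250.5),(307,249.5))])
print("tin top",r(on("top",213.7,156.5,.08)))
```

```text
wheel mark tri [array([500.7,  93.8,  79.2]), np.float64(0.4)] [500.6  93.8  80. ]
tread ends top z=.04? [500.8 130.   50. ] [502.2  55.4  40. ]
sides:  [array([510.9, 102.6,  80. ]), array([487.3, 101.4,  80. ]), array([511.3,  63.1,  80. ]), array([487.7,  62.1,  80. ])]
U near [526.7 -46.   22. ]
U far [ 509.1 -218.8   22. ]
L near [486.  -42.3  22. ]
L far [ 467.5 -214.2   22. ]
axis [506.3 -44.2  22. ] [ 488.3 -216.5   22. ] 0.17323442378387116 -95.9754818664991
U near tri [array([527.2, -45.8,  17.1]), np.float64(0.5)]
L near tri [array([486.7, -42.7,  16.3]), np.float64(1.9)]
red z62 [ 493.3 -162.2   62. ] [ 493.4 -172.8   62. ]
flare tips [550.    1.2  22. ] [471.6  10.3  22. ]
blue block z60 [array([ 527.7, -216.7,   60. ]), array([ 526.9, -241.2,   60. ]), array([ 444.6, -233.7,   60. ]), array([ 446.5, -212.7,   60. ])]
tin top [640.2 -14.1  80. ]
```

servo_tool(deltas=[[[0,30,-50,0,-1.5],[0,60,-100,0,-3],[0,90,-150,0,-4.5],[0,115,-200,0,-6],[0,140,-250,0,-7.5]]])

```text
time: 0.72
tool_pos: [0.4193, 0.3074, 0.2226]
tool_rot: [-0.0, 0.586, 0.81, -0.0]
contact_force: [0.6, 0.0, 0.0]
gripper_width: 0.002
```

Run:
```python
from h import *
g=cv2.cvtColor(cv2.imread("pics/top0.png"),cv2.COLOR_BGR2HSV)
m=(g[...,2]<55)|((g[...,0]>10)&(g[...,0]<24)&False)
for u in range(145,186):
    vs=np.where(m[210:236,u])[0]+210
    print(u,vs.min() if len(vs) else None,vs.max() if len(vs) else None,end=' | ')
print(state()["tool_pos"],state()["tool_rot"])
```

```text
145 None None | 146 None None | 147 219 227 | 148 218 227 | 149 218 227 | 150 217 227 | 151 217 228 | 152 217 228 | 153 217 228 | 154 217 228 | 155 217 228 | 156 226 228 | 157 227 228 | 158 227 228 | 159 227 228 | 160 227 227 | 161 227 227 | 162 227 227 | 163 225 227 | 164 217 227 | 165 216 228 | 166 216 228 | 167 217 228 | 168 217 228 | 169 217 228 | 170 217 227 | 171 217 228 | 172 217 228 | 173 217 228 | 174 217 228 | 175 217 228 | 176 217 227 | 177 217 227 | 178 217 227 | 179 217 227 | 180 217 227 | 181 218 226 | 182 219 226 | 183 None None | 184 None None | 185 None None | [0.41934775 0.30740802 0.2226032 ] [-7.38651896e-05  5.86416891e-01  8.10009360e-01 -2.48032788e-04]
```

servo_tool(deltas=[[[0,27,-45,-15,-1],[0,54,-90,-40,-2],[0,79,-138,-80,-2.7],[0,79,-144,-130,-2.7],[0,79,-144,-165,-2.7]]])

```text
time: 1.35
tool_pos: [0.4966, 0.1637, 0.055]
tool_rot: [-0.001, 0.694, 0.72, -0.001]
contact_force: [0.0, 0.4, 0.8]
gripper_width: -0.001
```

servo_tool(deltas=[[[0,0,0,-11,0],[0,0,0,-11,0]]])

```text
time: 1.6
tool_pos: [0.4978, 0.1654, 0.0469]
tool_rot: [-0.0, 0.693, 0.721, -0.0]
contact_force: [0.2, 0.2, 0.9]
gripper_width: -0.002
```

Run:
```python
from h import *
s=state(); print(s["tool_pos"],s["tool_rot"],s["contact_force"])
for n in("top","scene"):
    cv2.imwrite(f"pics/{n}1.png",cv2.cvtColor(grab_frame(n),cv2.COLOR_RGB2BGR))
crop("top","pics/top1.png",100,170,200,140,4,"pics/t1c.png")
crop("scene","pics/scene1.png",270,100,200,150,4,"pics/s1c.png")
```

```text
[0.4977525  0.16538036 0.04691487] [-2.80872393e-04  6.92745589e-01  7.21181897e-01 -3.75529506e-04] [0.19998152 0.19146193 0.88666413]
```

View pics/t1c.png

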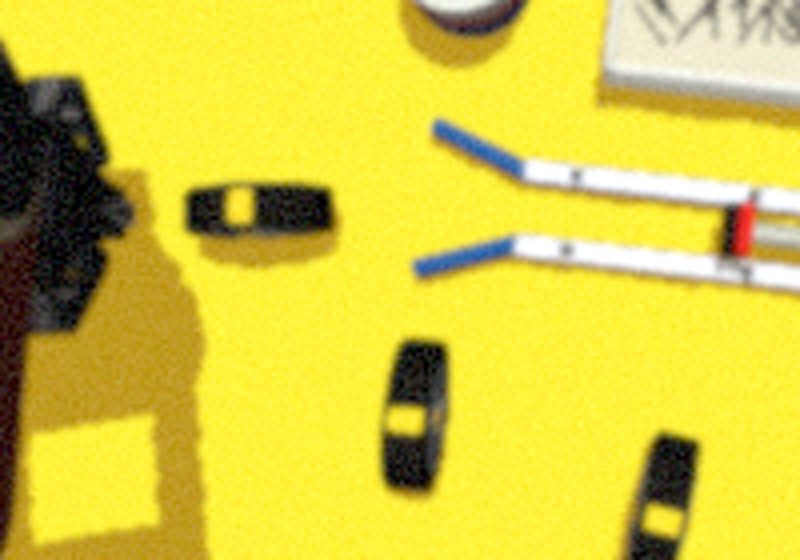

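View pics/s1c.png

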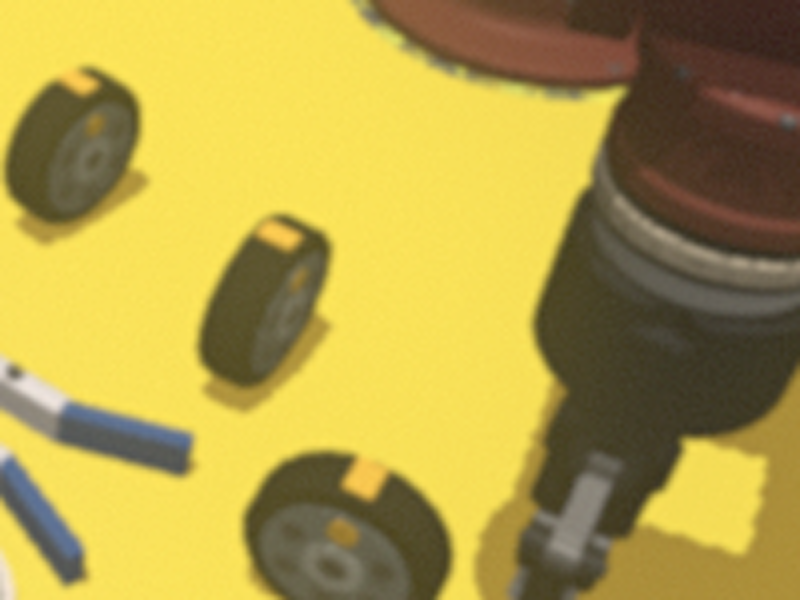

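servo_tool(deltas=[[[0,0,-4,0,0],[0,0,-8,0,0],[0,0,-12,0,0],[0,0.5,-15,0,0],[0,0.5,-18,0,0]]])

```text
time: 2.33
tool_pos: [0.4985, 0.147, 0.0471]
tool_rot: [-0.0, 0.693, 0.721, 0.0]
contact_force: [-1.3, -0.7, 0.6]
gripper_width: 0.003
```

servo_tool(deltas=[[[0,0,-3,0,0],[0,0.2,-6,0,0],[0,0.3,-9,0,0],[0,0.5,-12,0,0],[0,0.5,-15,0,0]]])

```text
time: 2.95
tool_pos: [0.5008, 0.1338, 0.0496]
tool_rot: [-0.0, 0.693, 0.721, 0.003]
contact_force: [-1.9, 7.5, 11.2]
gripper_width: 0.001
```

```bash
cat > look.py <<'E'
from h import *
import sys
i=sys.argv[1]
s=state(); print(s["time"],s["tool_pos"].round(4),s["contact_force"].round(2))
f=cv2.cvtColor(grab_frame("top"),cv2.COLOR_RGB2BGR);cv2.imwrite(f"pics/top{i}.png",f)
crop("top",f"pics/top{i}.png",110,170,200,110,4,f"pics/t{i}c.png")
E
python3 look.py 2
```

```text
2.95 [0.5008 0.1338 0.0496] [-1.85  7.48 11.22]
```

View pics/t2c.png

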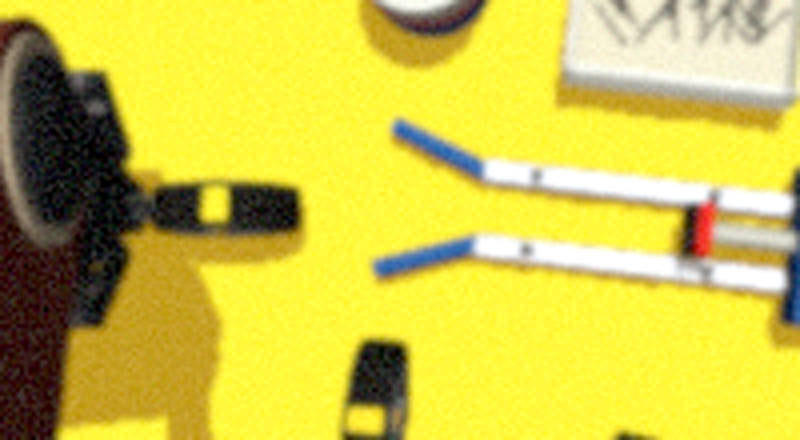

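Run:
```python
from h import *
f=cv2.cvtColor(grab_frame("scene"),cv2.COLOR_RGB2BGR);cv2.imwrite("pics/scene2.png",f)
crop("scene","pics/scene2.png",310,160,140,105,5.5,"pics/s2c.png")
print(state()["contact_force"], (on("top",163.75,220.75,.08)*1000).round(1))
```

```text
[-1.85567023  4.44206605 10.06238817] [502.9  86.1  80. ]
```

View pics/s2c.png

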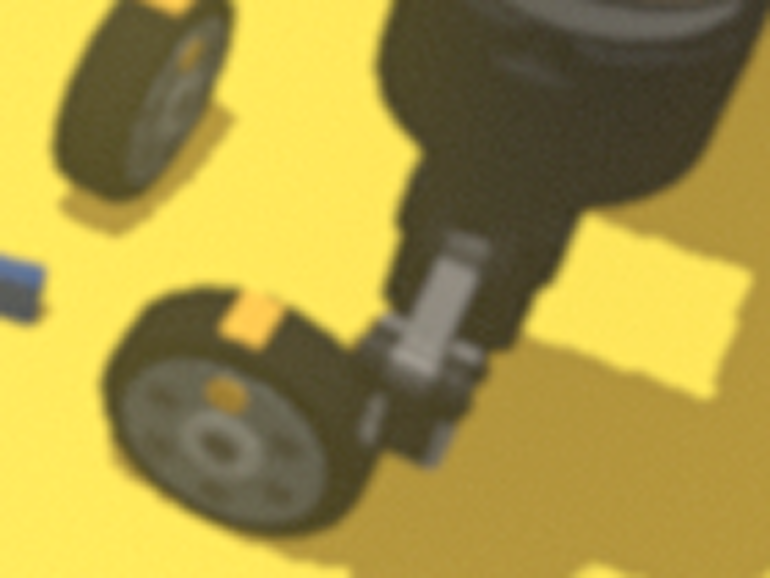

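Run:
```python
from h import *
def pl(n,u,v,ax,val):
    o,d=ray(n,u,v); return ((o+d*(val-o[ax])/d[ax])*1000).round(1)
P=lambda a,b:(310+a/5.5,160+b/5.5)
for nm,a,b in(("fingerbottom",(425),465),("finger bottom left",395,450),("knuckle left",355,350),("knuckle right",485,375),("greybar bottom",415,370),("strip bottom",370,440),("strip top",375,395),("hub",218,445),("dot",226,396),("finger right",445,425)):
    print(nm,pl("scene",*P(a,b),0,.512),pl("scene",*P(a,b),1,.134))
print(proj("scene",(.5,.134,.05)),proj("scene",(.5,.134,.03)))
```

```text
fingerbottom [512.  142.7  64.3] [413.1 134.  -51.6]
finger bottom left [512.  134.2  64.5] [509.8 134.   62. ]
knuckle left [512.  116.   93.9] [627.7 134.  220.8]
knuckle right [512.  147.8 105.9] [328.  134.  -90.4]
greybar bottom [512.  131.7  96.6] [531.8 134.  118.2]
strip bottom [512.  127.3  63.8] [564.4 134.  125.3]
strip top [512.  124.5  81.2] [582.5 134.  160.8]
hub [512.   88.7  32.6] [713.1 134.  284.6]
dot [512.   87.   53.9] [716.6 134.  299.2]
finger right [512.  143.5  82.3] [401.  134.  -42.8]
[382.41945046 242.32783366] [379.37372762 250.11281805]
```

Run:
```python
from h import *
crop("scene","pics/scene1.png",350,180,140,105,5.5,"pics/s1d.png")
f=cv2.imread("pics/s1d.png")
for i,z in enumerate((.028,.047,.067,.1)):
    p=proj("scene",(.4978,.1654,z)); q=((p-[350,180])*5.5).astype(int); print(z,p,q)
    cv2.circle(f,tuple(int(a) for a in q),4,(255,0,255),-1)
cv2.imwrite("pics/s1d.png",f)
```

```text
0.028 [399.07318019 259.4652334 ] [269 437]
0.047 [402.47284929 252.17488698] [288 396]
0.067 [406.22796477 244.1223113 ] [309 352]
0.1 [412.85732228 229.90612986] [345 274]
```

View pics/s1d.png

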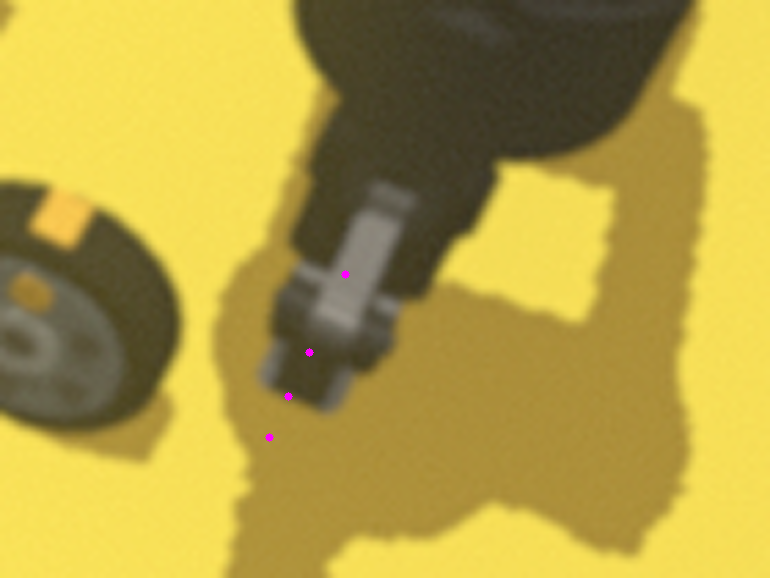

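Run:
```python
from h import *
def pl(n,u,v,ax,val):
    o,d=ray(n,u,v); return ((o+d*(val-o[ax])/d[ax])*1000).round(1)
P=lambda a,b:(350+a/5.5,180+b/5.5)
for a,b in((265,378),(300,398),(332,412),(345,395)):
    print([pl("scene",*P(a,b),0,x) for x in(.49,.5,.512)])
crop("top","pics/top1.png",90,185,75,75,8,"pics/t1d.png")
```

```text
[array([490. , 157.6,  40.8]), array([500. , 158.1,  52.4]), array([512. , 158.6,  66.4])]
[array([490. , 167.9,  39.6]), array([500. , 168.2,  51.2]), array([512. , 168.4,  65.3])]
[array([490. , 176.8,  40.1]), array([500. , 176.8,  51.8]), array([512. , 176.8,  65.8])]
[array([490. , 177.8,  48.8]), array([500. , 177.8,  60.3]), array([512. , 177.8,  74.1])]
```

View pics/t1d.png

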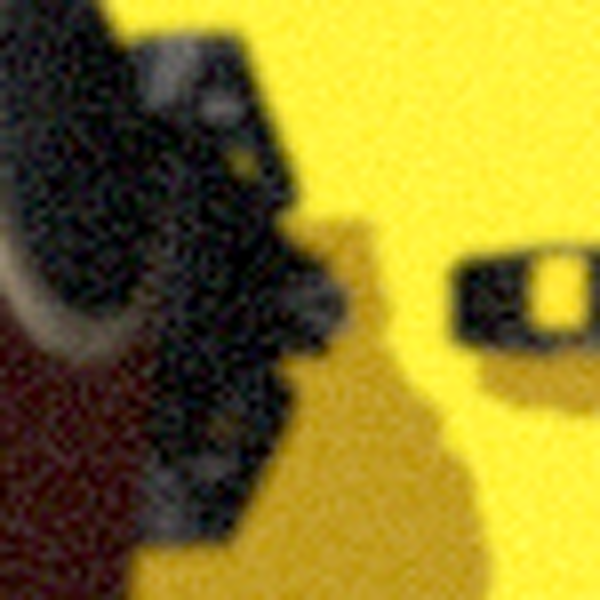

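servo_tool(deltas=[[[0,0,3,2,0],[0,0,8,2,0],[0,-0.5,16,0,0],[0,-1,26,-10,0],[0,-1,32,-20,0]]])

```text
time: 3.68
tool_pos: [0.4974, 0.1649, 0.0259]
tool_rot: [-0.0, 0.693, 0.721, -0.0]
contact_force: [0.2, 0.6, -0.6]
gripper_width: -0.001
```

```bash
python3 look.py 3;  python3 - <<'E'
from h import *
f=cv2.cvtColor(grab_frame("scene"),cv2.COLOR_RGB2BGR);cv2.imwrite("pics/scene3.png",f)
crop("scene","pics/scene3.png",320,160,140,105,5.5,"pics/s3c.png")
s=state();print(s["tool_pos"],s["contact_force"])
E
```

```text
3.675 [0.4974 0.1649 0.0259] [ 0.18  0.64 -0.58]
[0.49628575 0.16463743 0.02483336] [ 0.30407529 -0.69428406 -0.31592344]
```

View pics/t3c.png

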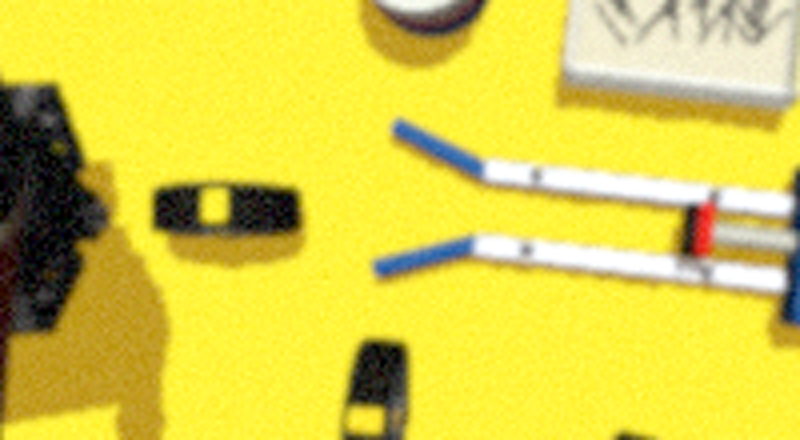

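View pics/s3c.png

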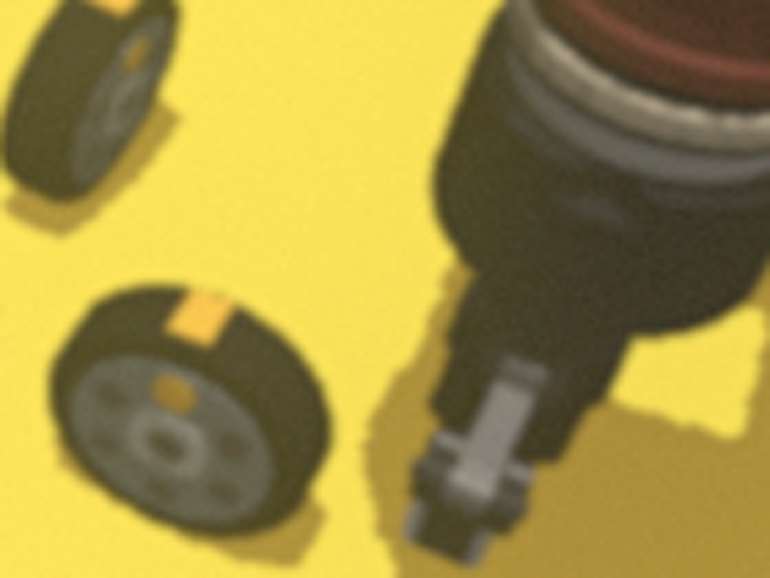

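servo_tool(deltas=[[[0,0,0,-2,0],[0,0,0,-4,0],[0,0,0,-5,0]]])

```text
time: 4.15
tool_pos: [0.4982, 0.1641, 0.0222]
tool_rot: [0.0, 0.693, 0.721, 0.0]
contact_force: [0.2, -0.1, -0.1]
gripper_width: 0.002
```

servo_tool(deltas=[[[0,0,0,-2,0],[0,0,0,-3,0],[0,0,0,-4,0],[0,0,0,-4,0]]])

```text
time: 4.65
tool_pos: [0.498, 0.1642, 0.018]
tool_rot: [-0.0, 0.693, 0.721, -0.0]
contact_force: [-0.2, -0.5, 0.1]
gripper_width: 0.001
```

servo_tool(deltas=[[[0,0,0,-1,0],[0,0,0,-2,0],[0,0,0,-3,0],[0,0,0,-3,0]]])

```text
time: 5.15
tool_pos: [0.4979, 0.1642, 0.015]
tool_rot: [-0.0, 0.693, 0.721, -0.0]
contact_force: [-0.3, 0.8, -0.7]
gripper_width: 0.001
```

Run:
```python
from h import *
f=cv2.cvtColor(grab_frame("scene"),cv2.COLOR_RGB2BGR);cv2.imwrite("pics/scene4.png",f)
crop("scene","pics/scene4.png",320,160,140,140,5.5,"pics/s4c.png"); f=cv2.imread("pics/s4c.png")
f=f[200:]
cv2.imwrite("pics/s4c.png",f)
for z in (0,.02,.04,.08): print(z,(proj("scene",(.506,.1642,z))-[320,160])*5.5-[0,200])
```

```text
0 [394.42436767 421.00529106]
0.02 [412.63379352 381.64736464]
0.04 [431.74048166 340.3500919 ]
0.08 [472.92466696 251.33442781]
```

View pics/s4c.png

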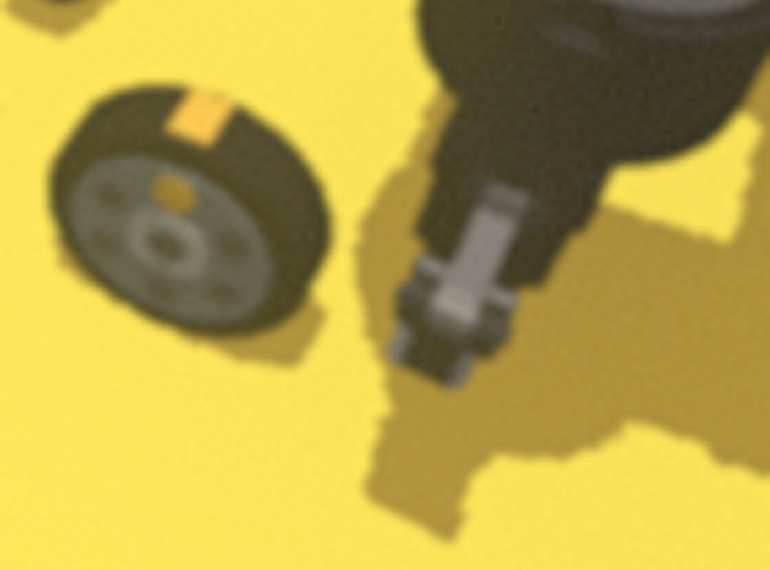

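```bash
python3 - <<'E'
from h import *
for z in(0,.02,.03,.04,.05,.06,.07): print(z,(on("top",133.1,223.5,z)*1000).round(1), proj("scene",on("top",133.1,223.5,z)))
P=lambda a,b:(320+a/5.5,160+(b+200)/5.5)
for a,b in((365,490),(455,540),(395,360),(460,385)): print(a,b,(on("scene",*P(a,b),0)*1000).round(1))
E
python3 look.py 4
python3 - <<'E'
from h import *
crop("top","pics/top4.png",80,175,110,80,7,"pics/t4d.png")
E
```

```text
0 [501.5 177.3   0. ] [400.83143824 274.95908129]
0.02 [500.2 170.4  20. ] [400.23334705 265.07637666]
0.03 [499.6 166.9  30. ] [399.92603874 259.99849343]
0.04 [499.  163.4  40. ] [399.61301713 254.82620519]
0.05 [498.4 159.9  50. ] [399.29412141 249.55685454]
0.06 [497.8 156.4  60. ] [398.96918466 244.18768342]
0.07 [497.2 152.9  70. ] [398.63803357 238.71582828]
365 490 [532.2 165.6   0. ]
455 540 [533.  191.7   0. ]
395 360 [485.9 156.7   0. ]
460 385 [483.5 175.4   0. ]
5.2 [0.498  0.1642 0.015 ] [-0.14 -0.33  0.1 ]
```

View pics/t4d.png

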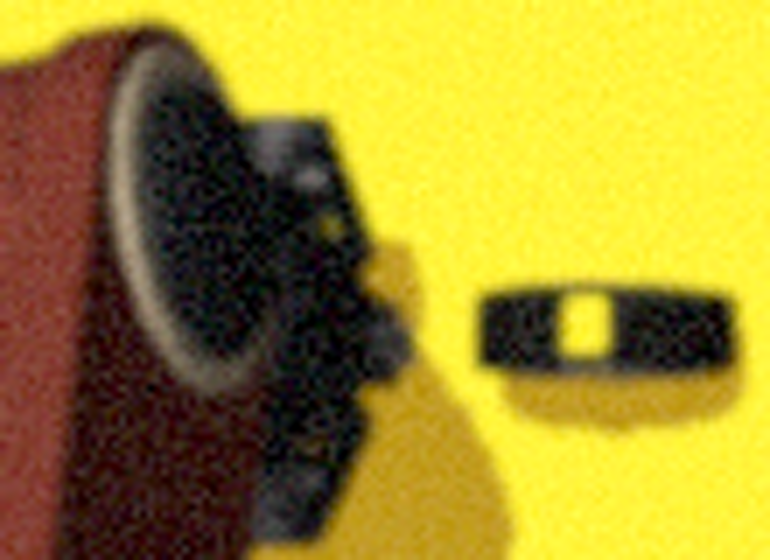

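servo_tool(deltas=[[[0,0.5,-4,-1,0],[0,1,-8,-1,0],[0,1,-12,-1,0],[0,1.5,-15,-1,0],[0,1.5,-17,-1,0]]])

```text
time: 5.88
tool_pos: [0.4996, 0.147, 0.0142]
tool_rot: [0.0, 0.693, 0.721, 0.0]
contact_force: [0.2, -0.5, 0.2]
gripper_width: 0.0
```

servo_tool(deltas=[[[0,0,-2,0,0],[0,0,-4,0,0],[0,0,-6,0,0]]])

```text
time: 6.25
tool_pos: [0.4995, 0.1411, 0.0141]
tool_rot: [0.0, 0.693, 0.721, 0.0]
contact_force: [0.6, -0.5, 0.3]
gripper_width: -0.0
```

servo_tool(deltas=[[[0,0,-2,0,0],[0,0,-4,0,0],[0,0,-6,0,0],[0,0,-8,0,0]]])

```text
time: 6.75
tool_pos: [0.4995, 0.1331, 0.0141]
tool_rot: [0.0, 0.693, 0.721, 0.0]
contact_force: [-0.7, -0.1, -1.5]
gripper_width: -0.0
```

```bash
python3 look.py 5;  python3 - <<'E'
from h import *
f=cv2.cvtColor(grab_frame("scene"),cv2.COLOR_RGB2BGR);cv2.imwrite("pics/scene5.png",f)
crop("scene","pics/scene5.png",310,160,140,105,5.5,"pics/s5c.png")
E
```

```text
6.75 [0.4995 0.1331 0.0141] [-0.71 -0.1  -1.52]
```

View pics/t5c.png

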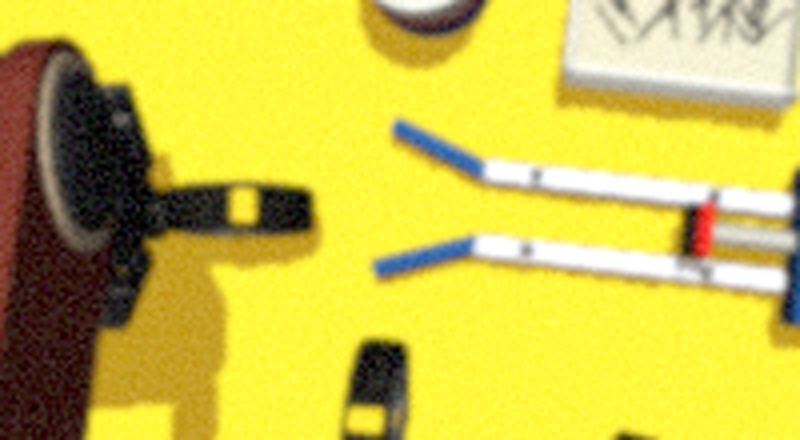

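View pics/s5c.png

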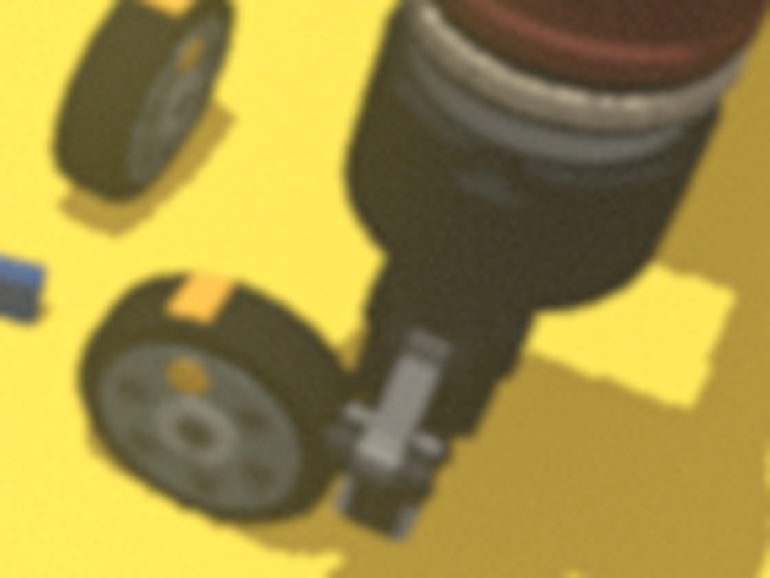

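servo_tool(deltas=[[[0,0,-3,0,0],[0,0.2,-6,0,0],[0,0.3,-9,0,0],[0,0.4,-12,0,0],[0,0.5,-15,0,0]]])

```text
time: 7.48
tool_pos: [0.5, 0.118, 0.0141]
tool_rot: [-0.0, 0.693, 0.721, 0.0]
contact_force: [0.2, 0.3, -0.2]
gripper_width: -0.002
```

servo_tool(deltas=[[[0,0,-3,0,0],[0,0.2,-6,0,0],[0,0.3,-9,0,0],[0,0.4,-12,0,0],[0,0.5,-15,0,0]]])

```text
time: 8.1
tool_pos: [0.5005, 0.103, 0.0141]
tool_rot: [-0.0, 0.693, 0.721, 0.0]
contact_force: [-0.5, -0.3, -0.2]
gripper_width: 0.0
```

```bash
python3 look.py 6
```

```text
8.1 [0.5005 0.103  0.0141] [-0.52 -0.26 -0.24]
```

View pics/t6c.png

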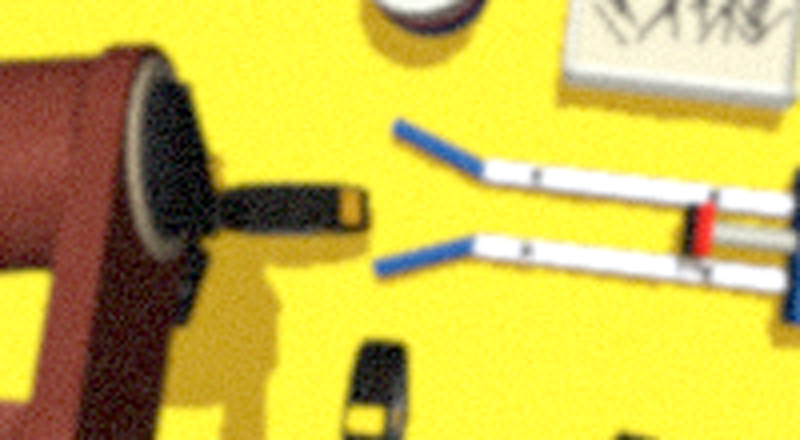

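servo_tool(deltas=[[[0,0.1,-3,0,0],[0,0.2,-6,0,0],[0,0.3,-9,0,0],[0,0.5,-12,0,0],[0,0.6,-15,0,0]]])

```text
time: 8.78
tool_pos: [0.5011, 0.0881, 0.0141]
tool_rot: [0.0, 0.693, 0.721, 0.0]
contact_force: [-0.1, 0.2, -0.2]
gripper_width: -0.002
```

servo_tool(deltas=[[[0,0.1,-3,0,0],[0,0.2,-6,0,0],[0,0.3,-9,0,0],[0,0.5,-12,0,0],[0,0.6,-15,0,0]]])

```text
time: 9.4
tool_pos: [0.5018, 0.073, 0.0141]
tool_rot: [0.0, 0.693, 0.721, 0.0]
contact_force: [0.4, -0.8, -0.7]
gripper_width: 0.002
```

```bash
python3 look.py 7
```

```text
9.4 [0.5018 0.073  0.0141] [ 0.4  -0.78 -0.74]
```

View pics/t7c.png

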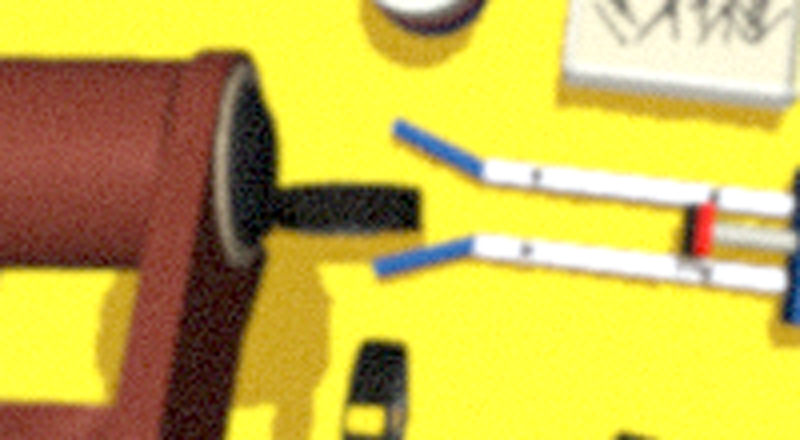

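servo_tool(deltas=[[[0,0.1,-3,0,0],[0,0.2,-6,0,0],[0,0.3,-9,0,0],[0,0.5,-12,0,0],[0,0.6,-15,0,0]]])

```text
time: 10.07
tool_pos: [0.5023, 0.058, 0.0141]
tool_rot: [0.0, 0.693, 0.721, 0.0]
contact_force: [0.4, 0.2, 0.2]
gripper_width: 0.003
```

servo_tool(deltas=[[[0,0.1,-3,0,0],[0,0.3,-6,0,-0.1],[0,0.6,-9,0,-0.2],[0,0.9,-12,0,-0.2],[0,1.2,-15,0,-0.3]]])

```text
time: 10.7
tool_pos: [0.5035, 0.043, 0.0141]
tool_rot: [0.0, 0.704, 0.71, -0.0]
contact_force: [-0.9, 0.2, 0.6]
gripper_width: -0.002
```

```bash
python3 look.py 8
```

```text
10.7 [0.5035 0.043  0.0141] [-0.88  0.2   0.59]
```

View pics/t8c.png

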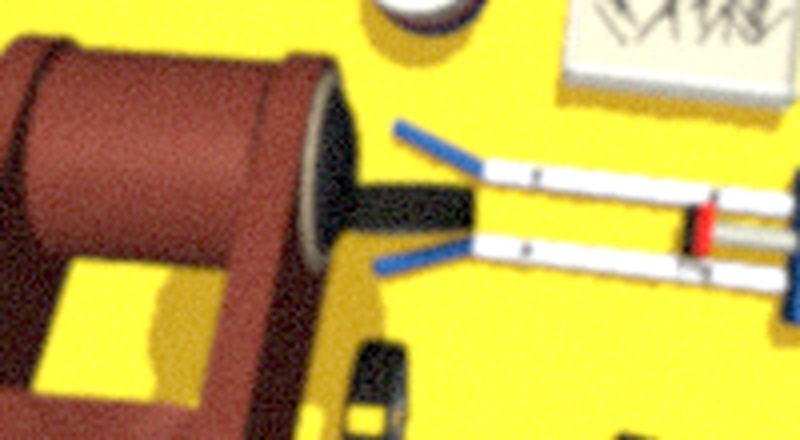

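servo_tool(deltas=[[[0,0.4,-3,0,-0.1],[0,0.8,-6,0,-0.2],[0,1.3,-9,0,-0.3],[0,1.8,-12,0,-0.35],[0,2.4,-15,0,-0.4]]])

```text
time: 11.38
tool_pos: [0.506, 0.028, 0.0141]
tool_rot: [0.0, 0.719, 0.695, 0.0]
contact_force: [1.0, -0.2, 0.5]
gripper_width: -0.0
```

servo_tool(deltas=[[[0,0.5,-3,0,-0.1],[0,1,-6,0,-0.2],[0,1.5,-9,0,-0.25],[0,2,-12,0,-0.3],[0,2.4,-15,0,-0.4]]])

```text
time: 12.0
tool_pos: [0.5084, 0.0131, 0.0141]
tool_rot: [0.0, 0.733, 0.68, 0.0]
contact_force: [1.0, 0.4, -0.1]
gripper_width: 0.002
```

```bash
python3 look.py 9
python3 - <<'E'
from h import *
f=cv2.cvtColor(grab_frame("scene"),cv2.COLOR_RGB2BGR);cv2.imwrite("pics/scene9.png",f)
crop("scene","pics/scene9.png",190,120,150,112,5,"pics/s9c.png")
E
```

```text
12.0 [0.5084 0.0131 0.0141] [ 0.96  0.39 -0.09]
```

View pics/t9c.png

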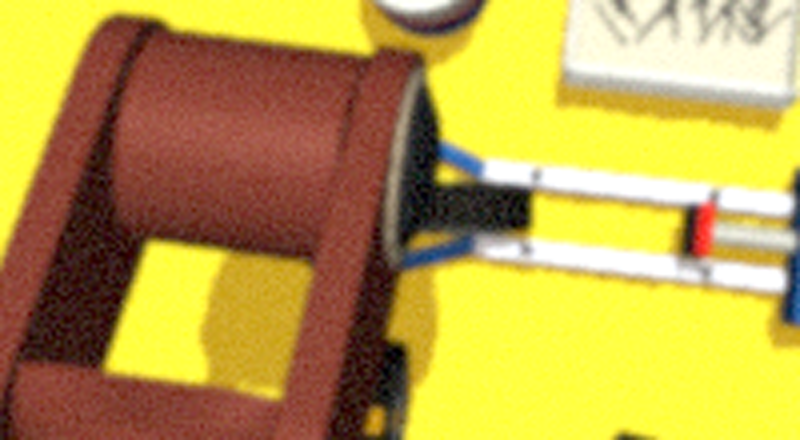

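View pics/s9c.png

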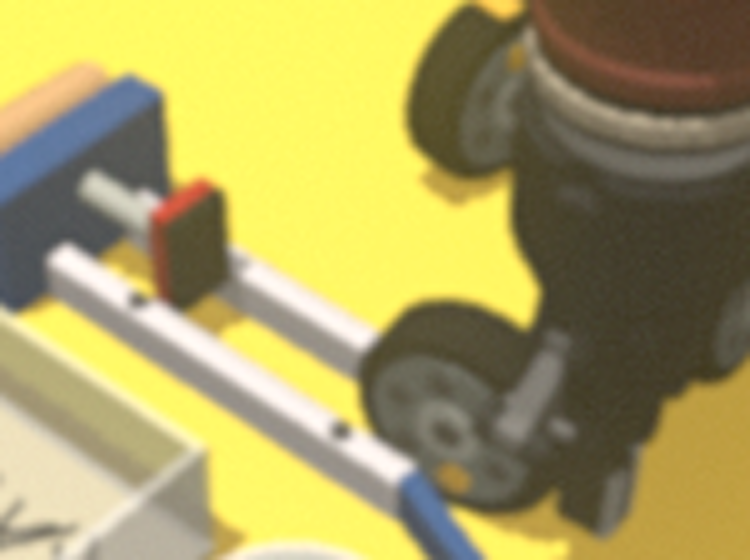

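servo_tool(deltas=[[[0,0.2,-3,0,-0.1],[0,0.3,-6,0,-0.2],[0,0.3,-9,0,-0.3],[0,0.3,-12,0,-0.3],[0,0.3,-15,0,-0.3]]])

```text
time: 12.72
tool_pos: [0.5086, -0.002, 0.0141]
tool_rot: [0.0, 0.744, 0.668, -0.0]
contact_force: [-0.2, 0.1, -0.4]
gripper_width: 0.002
```

Run:
```python
from h import *
print([(on("top",u,v,.055)*1000).round(1) for u,v in((251.25,190),(308.75,195.5))])
a=np.array([506.3,-44.2]);d=np.array([-.104,-.9946])
p=state()["tool_pos"][:2]*1000-a; print(state()["tool_pos"],p@d, p@[.9946,-.104])
```

```text
[array([572.8, -94.1,  55. ]), array([ 561.8, -218.4,   55. ])]
[ 0.50863001 -0.00199656  0.01413174] -42.21786323241254 -2.071724949035085
```

servo_tool(deltas=[[[0,-0.3,-3,0,0],[0,-0.6,-6,0,0],[0,-0.9,-9,0,0],[0,-1.2,-12,0,0],[0,-1.6,-15,0,0]]])

```text
time: 13.35
tool_pos: [0.507, -0.0169, 0.0141]
tool_rot: [-0.0, 0.744, 0.668, 0.0]
contact_force: [0.5, 0.9, 0.4]
gripper_width: 0.003
```

servo_tool(deltas=[[[0,-0.3,-3,0,0],[0,-0.6,-6,0,0],[0,-0.9,-9,0,0],[0,-1.2,-12,0,0],[0,-1.6,-15,0,0]]])

```text
time: 13.98
tool_pos: [0.5054, -0.032, 0.0141]
tool_rot: [0.0, 0.744, 0.668, -0.0]
contact_force: [0.2, 0.5, 0.4]
gripper_width: -0.001
```

```bash
python3 look.py 10
python3 - <<'E'
from h import *
f=cv2.cvtColor(grab_frame("scene"),cv2.COLOR_RGB2BGR);cv2.imwrite("pics/scene10.png",f)
crop("scene","pics/scene10.png",180,120,150,112,5,"pics/s10c.png")
E
```

```text
13.975 [ 0.5054 -0.032   0.0141] [0.23 0.49 0.4 ]
```

View pics/t10c.png

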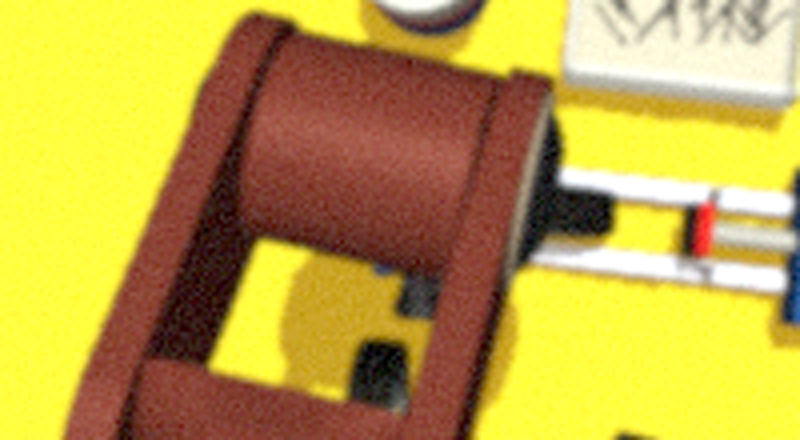

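View pics/s10c.png

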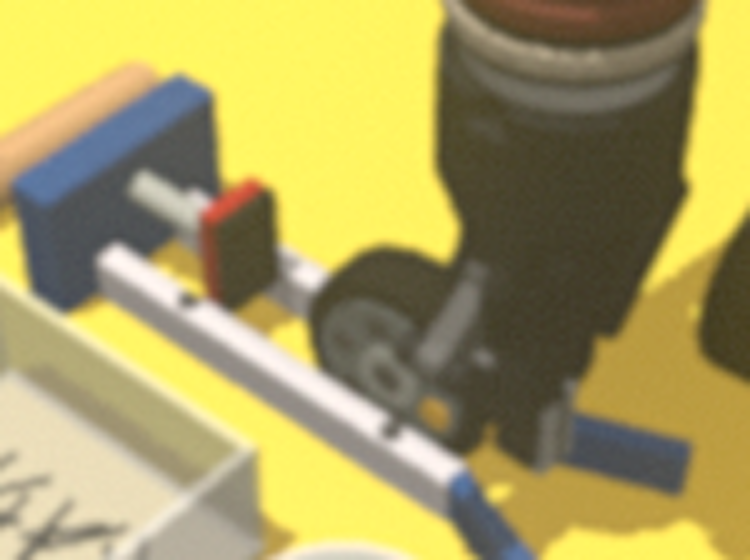

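servo_tool(deltas=[[[0,-0.3,-3,0,0],[0,-0.6,-6,0,0],[0,-0.9,-9,0,0],[0,-1.2,-12,0,0],[0,-1.6,-15,0,0]]])

```text
time: 14.7
tool_pos: [0.5038, -0.047, 0.0141]
tool_rot: [0.0, 0.744, 0.668, 0.0]
contact_force: [0.2, -0.6, 0.5]
gripper_width: 0.002
```

servo_tool(deltas=[[[0,-0.2,-2,0,0],[0,-0.4,-4,0,0],[0,-0.6,-6,0,0],[0,-0.8,-8,0,0],[0,-1.0,-10,0,0]]])

```text
time: 15.32
tool_pos: [0.5028, -0.0569, 0.0141]
tool_rot: [-0.0, 0.744, 0.668, -0.0]
contact_force: [0.7, 0.1, -0.0]
gripper_width: 0.001
```

servo_tool(deltas=[[[0,-0.2,-2,0,0],[0,-0.4,-4,0,0],[0,-0.6,-6,0,0]]])

```text
time: 15.7
tool_pos: [0.5022, -0.0629, 0.0141]
tool_rot: [-0.0, 0.744, 0.668, 0.0]
contact_force: [0.6, 0.5, -0.7]
gripper_width: -0.004
```

servo_tool(deltas=[[[0,-0.1,-1.5,0,0],[0,-0.3,-3,0,0],[0,-0.4,-4,0,0]]])

```text
time: 16.08
tool_pos: [0.5018, -0.0669, 0.0141]
tool_rot: [-0.0, 0.744, 0.668, -0.0]
contact_force: [-0.3, 0.8, 0.1]
gripper_width: 0.003
```

servo_tool(deltas=[[[0,-0.1,-1.5,0,0],[0,-0.3,-3,0,0],[0,-0.4,-4,0,0]]])

```text
time: 16.45
tool_pos: [0.5016, -0.0699, 0.0141]
tool_rot: [-0.001, 0.744, 0.668, 0.001]
contact_force: [0.9, 6.0, 0.6]
gripper_width: 0.002
```

```bash
python3 look.py 11
python3 - <<'E'
from h import *
f=cv2.cvtColor(grab_frame("scene"),cv2.COLOR_RGB2BGR);cv2.imwrite("pics/scene11.png",f)
crop("scene","pics/scene11.png",170,120,130,98,6,"pics/s11c.png")
E
```

```text
16.45 [ 0.5016 -0.0699  0.0141] [0.86 5.99 0.63]
```

View pics/s11c.png

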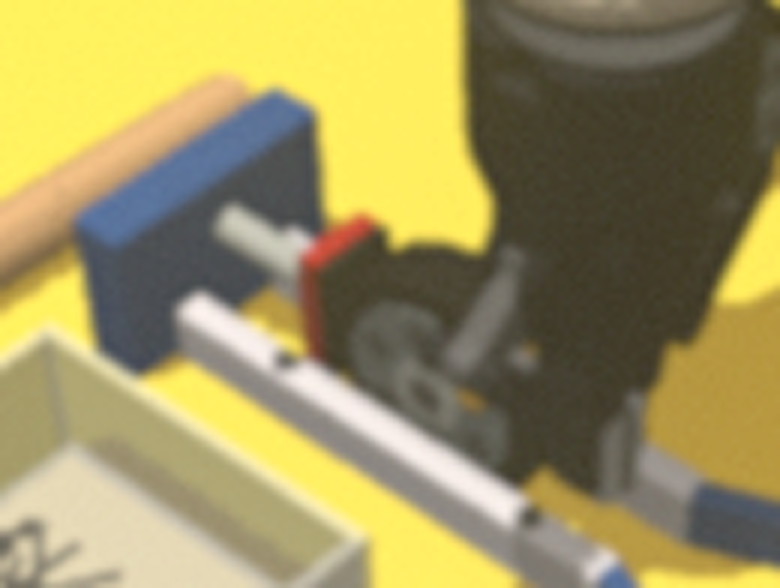

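servo_tool(deltas=[[[0,-0.2,-1.5,0,0],[0,-0.3,-3,0,0],[0,-0.5,-4.5,0,0],[0,-0.6,-6,0,0],[0,-0.8,-7.5,0,0]]])

```text
time: 17.18
tool_pos: [0.5007, -0.0773, 0.0141]
tool_rot: [-0.001, 0.744, 0.668, 0.001]
contact_force: [0.3, 5.3, 0.9]
gripper_width: -0.001
```

servo_tool(deltas=[[[0,-0.1,-1,0,0],[0,-0.2,-2,0,0],[0,-0.3,-3,0,0]]])

```text
time: 17.55
tool_pos: [0.5004, -0.0803, 0.0141]
tool_rot: [-0.001, 0.744, 0.668, 0.001]
contact_force: [-0.3, 5.7, 1.4]
gripper_width: 0.002
```

servo_tool(deltas=[[[0,-0.1,-0.8,0,0],[0,-0.2,-1.6,0,0],[0,-0.3,-2.4,0,0]]])

```text
time: 17.92
tool_pos: [0.5002, -0.0828, 0.0141]
tool_rot: [-0.001, 0.744, 0.668, 0.001]
contact_force: [1.1, 5.9, 0.6]
gripper_width: -0.0
```

servo_tool(deltas=[[[0,-0.1,-0.8,0,0],[0,-0.2,-1.6,0,0],[0,-0.3,-2.4,0,0]]])

```text
time: 18.3
tool_pos: [0.4998, -0.0851, 0.0141]
tool_rot: [-0.001, 0.744, 0.668, 0.001]
contact_force: [0.8, 5.5, 1.5]
gripper_width: -0.006
```

servo_tool(deltas=[[[0,-0.1,-0.8,0,0],[0,-0.2,-1.6,0,0],[0,-0.2,-2.4,0,0]]])

```text
time: 18.68
tool_pos: [0.4996, -0.0875, 0.0141]
tool_rot: [-0.001, 0.744, 0.668, 0.001]
contact_force: [-0.3, 5.4, 1.0]
gripper_width: 0.001
```

servo_tool(deltas=[[[0,-0.1,-0.8,0,0],[0,-0.2,-1.6,0,0],[0,-0.3,-2.2,0,0]]])

```text
time: 19.05
tool_pos: [0.4993, -0.0897, 0.0141]
tool_rot: [-0.001, 0.744, 0.668, 0.001]
contact_force: [0.7, 6.5, 0.8]
gripper_width: 0.001
```

servo_tool(deltas=[[[0,-0.1,-0.8,0,0],[0,-0.2,-1.6,0,0],[0,-0.2,-2.2,0,0]]])

```text
time: 19.42
tool_pos: [0.4991, -0.0919, 0.0141]
tool_rot: [-0.001, 0.744, 0.668, 0.001]
contact_force: [1.2, 5.7, 1.0]
gripper_width: 0.003
```

Run:
```python
from h import *
f=cv2.cvtColor(grab_frame("scene"),cv2.COLOR_RGB2BGR);cv2.imwrite("pics/scene12.png",f)
crop("scene","pics/scene12.png",170,120,130,98,6,"pics/s12c.png")
print(state()["contact_force"])
```

```text
[ 0.62229052  4.59715126 -0.01429604]
```

View pics/s12c.png

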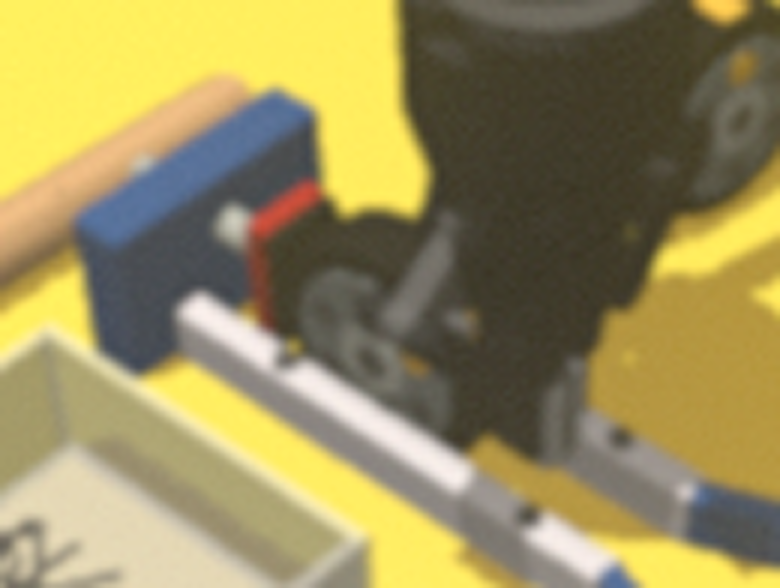

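servo_tool(deltas=[[[0,-0.1,-0.8,0,0],[0,-0.2,-1.6,0,0],[0,-0.2,-2.2,0,0]]])

```text
time: 19.85
tool_pos: [0.4989, -0.0941, 0.0141]
tool_rot: [-0.001, 0.744, 0.668, 0.001]
contact_force: [0.2, 4.2, 1.3]
gripper_width: -0.003
```

servo_tool(deltas=[[[0,-0.1,-0.8,0,0],[0,-0.2,-1.4,0,0],[0,-0.2,-2,0,0]]])

```text
time: 20.23
tool_pos: [0.4987, -0.0961, 0.0141]
tool_rot: [-0.001, 0.744, 0.668, 0.001]
contact_force: [1.5, 7.0, 1.2]
gripper_width: -0.0
```

servo_tool(deltas=[[[0,-0.1,-0.8,0,0],[0,-0.2,-1.4,0,0],[0,-0.2,-2,0,0]]])

```text
time: 20.6
tool_pos: [0.4985, -0.0981, 0.0141]
tool_rot: [-0.001, 0.744, 0.668, 0.001]
contact_force: [0.6, 6.1, 1.7]
gripper_width: -0.0
```

servo_tool(deltas=[[[0,-0.1,-0.8,0,0],[0,-0.2,-1.4,0,0],[0,-0.2,-2,0,0]]])

```text
time: 20.98
tool_pos: [0.4982, -0.1001, 0.0141]
tool_rot: [-0.001, 0.744, 0.668, 0.001]
contact_force: [1.5, 5.1, 1.4]
gripper_width: 0.001
```

servo_tool(deltas=[[[0,-0.1,-0.8,0,0],[0,-0.2,-1.4,0,0],[0,-0.2,-2,0,0]]])

```text
time: 21.35
tool_pos: [0.4981, -0.1012, 0.014]
tool_rot: [-0.001, 0.744, 0.668, 0.001]
contact_force: [0.7, 9.8, 2.5]
gripper_width: 0.003
```

servo_tool(deltas=[[[0,0,-0.3,0,0],[0,-0.1,-0.6,0,0],[0,-0.1,-0.6,0,0]]])

```text
time: 21.72
tool_pos: [0.498, -0.1013, 0.014]
tool_rot: [-0.002, 0.744, 0.668, 0.002]
contact_force: [1.5, 10.8, 2.5]
gripper_width: 0.004
```

servo_tool(deltas=[[[0,0,-0.3,0,0],[0,-0.1,-0.6,0,0],[0,-0.1,-0.6,0,0]]])

```text
time: 22.1
tool_pos: [0.498, -0.1015, 0.014]
tool_rot: [-0.002, 0.744, 0.668, 0.002]
contact_force: [0.7, 11.7, 3.2]
gripper_width: 0.001
```

servo_tool(deltas=[[[0,0,-0.3,0,0],[0,0,-0.6,0,0],[0,0,-0.6,0,0]]])

```text
time: 22.48
tool_pos: [0.498, -0.1016, 0.014]
tool_rot: [-0.002, 0.744, 0.668, 0.002]
contact_force: [1.8, 13.2, 1.8]
gripper_width: 0.001
```

Hold for a good second, reading the force on the way.

servo_tool(deltas=[[[0,0,0,0,0],[0,0,-0.2,0,0],[0,0,-0.2,0,0]]])

```text
time: 22.85
tool_pos: [0.498, -0.1017, 0.014]
tool_rot: [-0.002, 0.744, 0.668, 0.002]
contact_force: [1.5, 15.2, 3.1]
gripper_width: 0.001
```

servo_tool(deltas=[[[0,0,0,0,0],[0,0,0,0,0],[0,0,0,0,0]]])

```text
time: 23.22
tool_pos: [0.498, -0.1017, 0.014]
tool_rot: [-0.003, 0.744, 0.668, 0.002]
contact_force: [2.1, 14.6, 2.8]
gripper_width: 0.002
```

servo_tool(deltas=[[[0,0,0,0,0],[0,0,0,0,0],[0,0,0,0,0],[0,0,0,0,0],[0,0,0,0,0]]])

```text
time: 23.85
tool_pos: [0.498, -0.1017, 0.014]
tool_rot: [-0.003, 0.744, 0.668, 0.002]
contact_force: [3.4, 14.5, 3.1]
gripper_width: -0.002
```

Run:
```python
from h import *
f=cv2.cvtColor(grab_frame("scene"),cv2.COLOR_RGB2BGR);cv2.imwrite("pics/scene13.png",f)
crop("scene","pics/scene13.png",170,120,130,98,6,"pics/s13c.png")
print(state()["contact_force"])
```

```text
[ 2.07587033 14.38049172  1.92469059]
```

View pics/s13c.png

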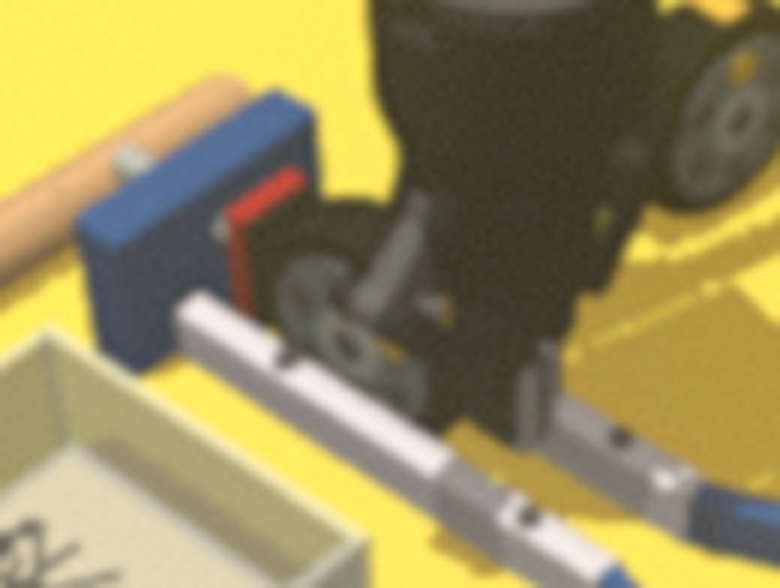

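servo_tool(deltas=[[[0,0,0.5,0,0],[0,0.1,1,0,0],[0,0.1,1.5,0,0],[0,0.2,2,0,0],[0,0.2,2.5,0,0]]])

```text
time: 24.52
tool_pos: [0.498, -0.1013, 0.0139]
tool_rot: [-0.001, 0.744, 0.668, 0.001]
contact_force: [0.6, 6.2, -0.2]
gripper_width: -0.001
```

servo_tool(deltas=[[[0,0,0.5,0,0],[0,0.1,1,0,0],[0,0.1,1.5,0,0],[0,0.2,2,0,0],[0,0.3,2.5,0,0]]])

```text
time: 25.15
tool_pos: [0.4982, -0.1004, 0.014]
tool_rot: [0.0, 0.744, 0.668, -0.0]
contact_force: [0.1, 1.2, -1.0]
gripper_width: 0.0
```

servo_tool(deltas=[[[0,0.1,1,0,0],[0,0.2,2,0,0],[0,0.4,4,0,0],[0,0.7,7,0,0],[0,1.1,11,0,0]]])

```text
time: 25.78
tool_pos: [0.4994, -0.0889, 0.0141]
tool_rot: [0.0, 0.744, 0.668, -0.0]
contact_force: [0.9, -0.7, -0.3]
gripper_width: -0.001
```

servo_tool(deltas=[[[0,1,10,0,0],[0,3,28,0,0],[0,5,48,0,0],[0,8,75,10,0],[0,10,95,40,0]]])

```text
time: 26.4
tool_pos: [0.5075, 0.0082, 0.0526]
tool_rot: [-0.002, 0.743, 0.669, -0.001]
contact_force: [0.6, -0.3, -0.1]
gripper_width: -0.001
```

servo_tool(deltas=[[[0,0,40,40,0],[0,0,85,80,0],[0,-20,130,120,0],[0,-40,180,150,0],[0,-50,230,160,0]]])

```text
time: 27.02
tool_pos: [0.4591, 0.2389, 0.2173]
tool_rot: [0.001, 0.744, 0.669, 0.002]
contact_force: [1.3, 1.8, -1.0]
gripper_width: 0.0
```

```bash
python3 look.py 14
python3 - <<'E'
from h import *
f=cv2.cvtColor(grab_frame("scene"),cv2.COLOR_RGB2BGR);cv2.imwrite("pics/scene14.png",f)
crop("scene","pics/scene14.png",170,110,150,112,5,"pics/s14c.png")
crop("top","pics/top14.png",195,140,150,112,5,"pics/t14c.png")
E
```

```text
27.025 [0.4591 0.2389 0.2173] [ 1.27  1.83 -1.05]
```

View pics/s14c.png

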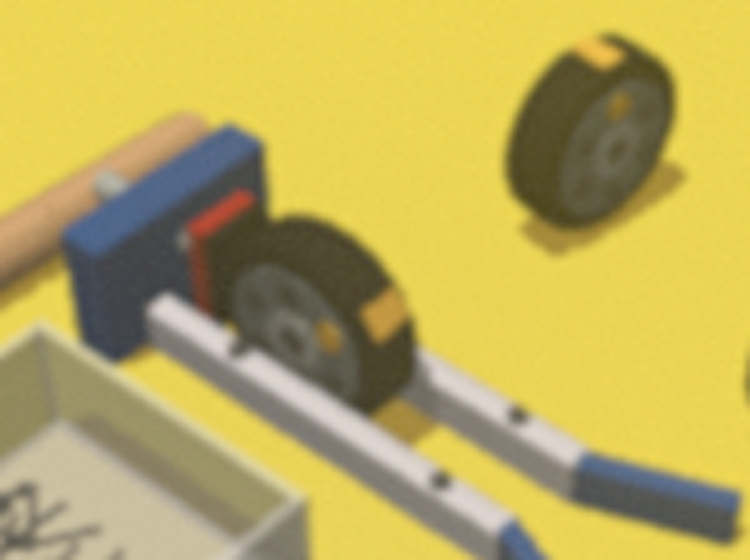

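View pics/t14c.png

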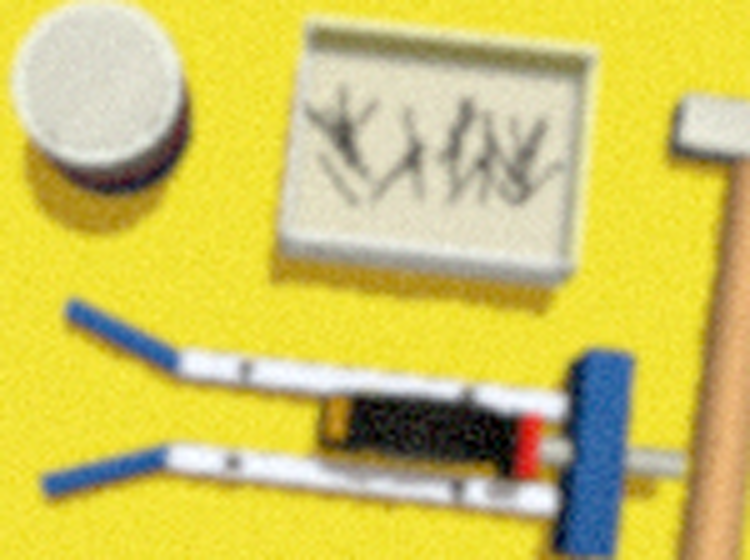

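Run:
```python
from h import *
a=np.array([506.3,-44.2]);d=np.array([-.104,-.9946]);n=np.array([.9946,-.104])
def dk(u,v,z): p=on("top",u,v,z)[:2]*1000-a; return (p@d).round(1),(p@n).round(1)
print("rear",dk(195+321/5,140+430/5,.045),"red edge left z62",dk(195+514/5,140+440/5,.062),"orig red",dk(283,226.9,.062))
f=cv2.cvtColor(grab_frame("top"),cv2.COLOR_RGB2BGR)
g=f.max(2)
for u in(265,275,285,292):
    vs=[v for v in range(215,240) if g[v,u]<55]; print(u,vs[0],vs[-1],dk(u,(vs[0]+vs[-1])/2,.075))
o=cv2.imread("pics/top0.png"); dif=cv2.absdiff(f,o).max(2)
for nm,(x0,y0,x1,y1) in dict(tin=(190,135,240,185),box=(245,140,320,200),hammer=(325,155,375,270)).items():
    print(nm,dif[y0:y1,x0:x1].mean(), (dif[y0:y1,x0:x1]>60).sum())
```

```text
rear (np.float64(68.5), np.float64(-3.4)) red edge left z62 (np.float64(150.0), np.float64(0.6)) orig red (np.float64(118.7), np.float64(-0.6))
265 219 229 (np.float64(80.1), np.float64(0.3))
275 220 230 (np.float64(101.0), np.float64(0.6))
285 221 231 (np.float64(121.8), np.float64(0.9))
292 222 232 (np.float64(136.5), np.float64(0.5))
tin 4.6016 0
box 4.088444444444445 0
hammer 5.4099130434782605 18
```

```bash
python3 -c "
from plant import *
print(job_done(), state()['time'])"
```

```text
the job is handed in; nothing more can be done
the job is handed in; nothing more can be done
```

I rolled the left-most wheel (top view 165,222) on its tread into the dock and pushed it until the red backstop met its dead end. I bedded it there, backed the tool off gently, and handed the job in at about 27 s. The hand-in gives no verdict.

**Bedding:** the backstop slid at about 5.5 N. At the dead end I held the push at about 14.5 N sensed at the wrist for about 1.3 s. The force on the backstop itself is probably a little less.

**Last checks:**
- **Wheel:** it stands upright and let go. Its centre is about 108 mm past the mouth and about 1 mm off the centre line, with no gap to the backstop visible.
- **Tin and nail box:** they show no change in the pictures.
- **Hammer:** 18 pixels changed in its area. I took them to be the backstop's rod, which now sticks out past the end block towards the handle. I did not check this further.

**What disagreed:** with the gripper shut, the fingertips measured about 12 mm behind the TCP, not 19 mm ahead of it as the text says. My first push therefore touched the wheel above its axle, with about 11 N upwards on the tool. I backed off, lowered the tool about 33 mm after feeling for the table, and from then on the wheel rolled freely.

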